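Set the vacuum throttle valve on the disc inspection bench

ROBOT

A 6-joint arm with a two-finger parallel gripper is mounted at the origin on the work surface. World frame = base frame: x ahead of the robot, y to its left, z up, the work surface at z = 0. Lengths are in m, angles in rad, forces in N, time in s.
With the tool pointing down it reaches from about 0.25 to 0.8 m from the base axis. Payload 3.9 kg.
Tool frame: the origin (TCP) lies at the very end of the fingers, on their centre line; the grasp point (between the pads) lies 19 mm behind it; z points along the fingers, y is the line along which they close (so a half turn about z gives the same grasp; the last joint's range is limited). The gripper opens to 85 mm and grips with 20 to 120 N. Pads are 22 mm wide; open, the fingers measure 114 mm over their backs; the gripper's body (76 mm by 85 mm) begins 54 mm behind the grasp point. The pads swing forward as they close: fully open they stand 13 mm farther back than shut.
Start: joints at [1.262, 0.26, -0.138, 1.173, 0, 1.571], TCP at [0.16, 0.5, 0.211] pointing down, gripper open.
Joint ranges: [-2.78, 2.78], [-0.83, 1.72], [-1.28, 1.37], [-1.9, 2.12], [-1.57, 1.48], [-3.14, 3.14]. Speed limits (rad/s): [2.57, 2.57, 3.14, 3.14, 3.14, 3.14].

INTERFACE

Orientations are given as [roll, pitch, yaw] about the fixed x, y, z axes, in that order (R = Rz(yaw) Ry(pitch) Rx(roll)).
In Python, from plant import robot gives the robot as it stands. The module is installed in compiled form; this text tells all that it offers.
- The arm moves only by the tool apply_moves, never from a script. Its argument "commands" is a list of rows, each a list of 6 numbers: the shift along the tool's x, y, z in mm, then the turn, a rotation vector about the tool's x, y, z in degrees. In form: [[dx, dy, dz, wx, wy, wz], ...]. A call has 1 to 5 rows; each row is the pose to reach, as a shift and turn from the pose commanded when the call began, along the tool's axes at that moment; what a row does not reach only later rows make up. A row lasts 1/10 s, in which the tool goes at most 50 mm and 8.59 degrees, less where a joint would pass 70% of its speed; a pose out of reach is approached as far as the arm can. A call with a gripper value outside its range is refused whole. "grip" is the opening in per cent of the stroke, from 0 (shut) to 100 (fully open), set as the call begins (left out, the last holds). The fingers move at their own pace and stop on an object; "force" is the grip in N (left out, the last holds). Time passes only in rows, so rows that repeat a pose let the fingers close. It gives the time, the measured TCP pose, the force, the opening and the grip force at its end, in the units of the state.
- robot.get_obs(): the state, without advancing time (a new reading comes with each control period).
- robot.grab_frame(name): name is "scene" or "top" or "wrist"; returns the picture (400x640x3 uint8, red, green, blue); there is no depth.
- robot.camera_info(name): a dict with "fx", "fy", "cx", "cy" (pixels), "dist" ([k1, k2, p1, p2, k3] as OpenCV has them; the pictures are not rectified), "R" (3x3) and "t" (3): a world point X has camera coordinates R X + t. Camera axes: x right, y down, z forward; pixel columns grow to the right and rows downward; lengths in m; the calibration is good to about 2 mm. A picture is of the moment at which its call begins: read the wrist's pose just before it. camera_info takes no time and is no camera call; for the wrist camera it gives the pose at the moment of the call.
- robot.finish_job(): hands the job in; it is judged then, once.
The state is a dict: "time": time; "q": joint angles; "joint_vel": joint speeds; "tau": joint torques, N m; "tcp_pos": TCP position; "ee_rot": TCP orientation; "contact_force": force on the tool from outside, world axes, zero at the start; "moment": the same for the moment, N m; "gripper_width": finger opening in m; "gripper_force": force on a finger pad.
Only numpy, scipy, OpenCV 4.12 (cv2) and the standard library are available. Lean on these libraries where they do the work, as an engineer would, in place of code of your own. Each camera call takes 0.05 s, during which the arm holds its last target. There are 200 camera calls.

TASK

Set the vacuum throttle for the disc holder: take the valve whose hand wheel carries an upright black handle, turn it clockwise until it is shut against its stop, then back it off exactly two full turns. Finish while holding the handle gripped between the fingers at that setting - do not let go - and leave the other valve and everything else on the bench as it is.

Things in the scene. Friction and masses are not known exactly. Their poses are not given: they have to be found in the camera images.
- stand: Fixed stand of the valve to be set: dark foot plate 100 x 130 x 10 mm, brass valve body lying along its y axis, vertical brass stem. Origin: centre of the underside of the foot plate, on the wheel's axis; z up. It is bolted down; its place and yaw change.
- hub (a point): Centre of the valve's aluminium hand wheel (107 mm over the rim, rim 12 mm thick, three spokes), on its vertical axis at mid-thickness of the rim, 95 mm above the bench. Its x axis points from the hub to the handle.
- handle: Upright black handle on the rim of the valve's wheel: barrel shape, 54 mm tall, 23 mm across, spinning freely about its own vertical axis, so it can be gripped firmly and carried round without turning the gripper. Origin: its centre, half-way up, 48 mm from the wheel's axis, 35 mm above the rim's mid-plane, 130 mm above the bench. Nothing else of the wheel rises over 11 mm above that plane.
- valve (a joint): Angle of the valve's wheel, rad: 0 at the closed stop, growing as it opens, counter-clockwise from above (a turn = 6.283). Hard stops at 0 and 20. At 0 the handle lies on the stand's +x side of the hub. Starts 0.25 to 1.2 turns open. Steady friction of 0.12 N m (2.5 N at the handle); stays where it is left, no spring.
- plain_rim (a point): Point on the rim of the other, lower valve (same kind of stand, wheel 104 mm over the rim, 80 mm above the bench, no handle on it), 46 mm from that wheel's axis. To be left alone: it marks whether that wheel is turned.
- disc_a: Bystander: loose polished steel disc, 76 mm across, 5 mm thick, lying flat. Origin under its centre.
- disc_b: Bystander: loose polished steel disc, 60 mm across, 5 mm thick, lying flat. Origin under its centre.
- jar: Bystander: loose small jar, 48 mm across, 55 mm tall, standing between the two valves. Origin under its centre.
- brush: Bystander: loose brush lying on the bench.
- wrench: Bystander: loose steel wrench lying on the bench.
- cup: Bystander: loose steel cup, 64 mm across, 70 mm tall. Origin under its centre.
Things that resemble listed ones, but are neither listed nor needed, are in the scene too. Leave any purple look-alike of the stand alone.

How it is judged:
By the outcome, as a careful person would: the job done as asked, in the order asked, and still so for the second after the job is handed in, while the arm keeps its last pose, push and grip.
It also fails if it takes over 70 s, if anything falls off the work surface, if the arm or the gripper's body presses on something with over 40 N, if the wrist force passes 120 N, or if a joint passes its speed limit or range.

## Working session

There is one attempt and no reset: what is moved stays moved. The work goes in short steps, Python scripts to look and compute and a tool call to move; the robot and the scene stay as the last step left them, time stands still between calls to the robot, and variables do not carry over. Pictures are saved under pics/ and viewed, at most 10 in all, crops included, and the job is handed in when it is done.

Besides the shell and the picture viewer there is one more tool, called in YAML: its name, and indented under it one key for each argument. apply_moves: Moves the arm, as the interface text tells. Its arguments: {"type":"object","properties":{"commands":{"type":"array"},"grip":{"type":"number"},"force":{"type":"number"}},"required":["commands"]}

```bash
mkdir -p pics; cat > h.py <<'E'
import cv2, numpy as np
from plant import robot
def cam(n):
    c=robot.camera_info(n); K=np.array([[c['fx'],0,c['cx']],[0,c['fy'],c['cy']],[0,0,1.]])
    return K,np.array(c['dist'],float),np.array(c['R']),np.array(c['t'])
def snap(n,f):
    im=robot.grab_frame(n); cv2.imwrite(f,im[:,:,::-1]); return im
def at_z(n,uv,z,C=None):
    K,d,R,t=C or cam(n)
    p=cv2.undistortPoints(np.array([[uv]],float),K,d)[0,0]
    r=R.T@np.array([p[0],p[1],1]); o=-R.T@t
    return o+r*(z-o[2])/r[2]
def proj(n,X,C=None):
    K,d,R,t=C or cam(n)
    return cv2.projectPoints(np.array(X,float).reshape(-1,3),cv2.Rodrigues(R)[0],t,K,d)[0][:,0]
E
python3 - <<'E'
from h import *
print(robot.get_obs())
snap("top","pics/top.png"); snap("scene","pics/scene.png")
E
```

```text
{'time': 0.0, 'q': array([ 1.26197726e+00,  2.60686489e-01, -1.39390272e-01,  1.17270053e+00,
       -4.13482356e-06,  1.57077885e+00]), 'joint_vel': array([ 9.05341365e-04,  3.61787458e-05, -2.32668134e-04,  1.69968271e-03,
        4.86107132e-04,  2.84072140e-03]), 'tau': array([-3.14230019e-04, -4.05677319e+01,  2.53923887e+01,  1.87868538e-02,
       -2.33455212e-04,  3.86480608e-06]), 'tcp_pos': array([0.15934413, 0.49946622, 0.21025563]), 'ee_rot': array([-3.13961169e+00,  4.10019255e-06,  2.83279107e+00]), 'contact_force': array([-0.22934833, -0.3736851 , -0.1755521 ]), 'moment': array([ 0.02935476,  0.01314146, -0.01596029]), 'gripper_force': 0.0, 'gripper_width': 0.08522335751667623}
```

View pics/top.png

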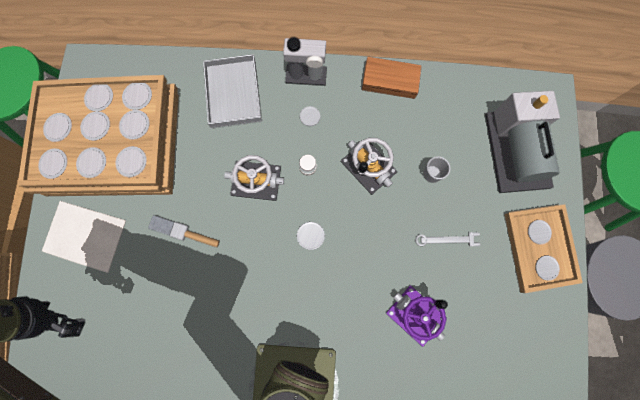

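View pics/scene.png

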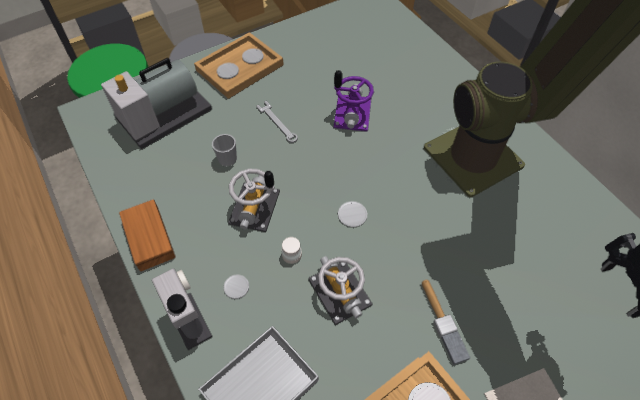

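The target valve is at about (373,157) in the top view, with its handle near (363,168). The plain valve is at (252,175), the jar at (308,164), the cup at (436,168), and the purple look-alike at (420,315). I'll enlarge the target next.

```bash
python3 - <<'E'
from h import *
im=cv2.imread("pics/top.png"); c=cv2.resize(im[120:205,330:430],None,fx=7,fy=7,interpolation=cv2.INTER_CUBIC); cv2.imwrite("pics/topc.png",c)
for n,uv,z in [("hub",(373,157),.1),("handle top",(362,168),.157),("plain",(252,175),.08),("jar",(308,164),.055),("cup",(436,168),.07)]: print(n,at_z("top",uv,z).round(3))
for n,uv,z in [("hub",(250,185),.1),("handle top",(269,175),.157)]: print(n,at_z("scene",uv,z).round(3))
E
```

```text
hub [ 0.602 -0.167  0.1  ]
handle top [ 0.554 -0.134  0.157]
plain [0.538 0.145 0.08 ]
jar [0.585 0.002 0.055]
cup [ 0.593 -0.34   0.07 ]
hub [ 0.603 -0.167  0.1  ]
handle top [ 0.565 -0.131  0.157]
```

View pics/topc.png

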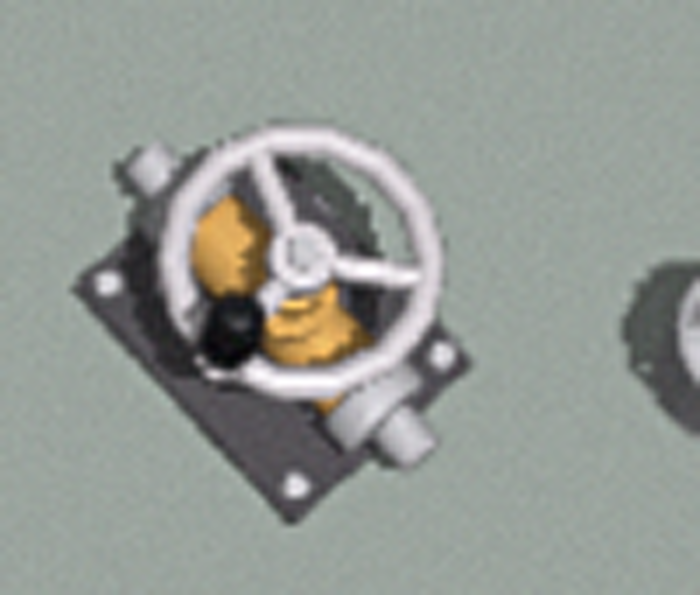

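The stand's y axis lies at about ±44° and the handle is currently at world angle ≈140°. I'll go above the handle for a close look.

apply_moves:
  commands:
    - [-580, -484, -30, 0, 0, 88]
    - [-580, -484, -30, 0, 0, 88]
    - [-580, -484, -30, 0, 0, 88]
    - [-580, -484, -30, 0, 0, 88]
    - [-580, -484, -30, 0, 0, 88]
  grip: 100

```text
time: 0.6
tcp_pos: [0.294, 0.2875, 0.2208]
ee_rot: [-3.141, 0.0, 2.077]
contact_force: [1.8, 0.2, -0.2]
gripper_width: 0.0857
gripper_force: 0.0
```

```bash
cat >> h.py <<'E'
from scipy.spatial.transform import Rotation as Ro
def row(p,yaw=1.3):
    o=robot.get_obs(); R=Ro.from_euler('xyz',o['ee_rot']); T=Ro.from_euler('xyz',[np.pi,0,yaw])
    return np.r_[R.inv().apply(np.array(p)-o['tcp_pos'])*1000,(R.inv()*T).as_rotvec(degrees=True)].round(1).tolist()
E
python3 - <<'E'
from h import *
o=robot.get_obs();print(o['time'],o['q'],o['tcp_pos'],o['ee_rot']); print(row([.565,-.137,.24]))
E
```

```text
0.6 [ 7.74401777e-01  6.06007081e-02 -3.59459075e-01  1.15108801e+00
 -2.19497700e-04  1.83852275e+00] [0.29400422 0.28750374 0.22082343] [-3.14131177e+00  3.04654827e-04  2.07747177e+00]
[-502.7, 30.9, -19.0, -0.0, 0.0, 44.5]
```

apply_moves:
  commands:
    - [-503, 31, -19, 0, 0, 44.5]
    - [-503, 31, -19, 0, 0, 44.5]
    - [-503, 31, -19, 0, 0, 44.5]
    - [-503, 31, -19, 0, 0, 44.5]
    - [-503, 31, -19, 0, 0, 44.5]

```text
time: 1.1
tcp_pos: [0.4296, 0.0775, 0.2304]
ee_rot: [-3.141, -0.0, 1.326]
contact_force: [0.7, 0.1, 0.6]
gripper_width: 0.0855
gripper_force: 0.0
```

```bash
python3 - <<'E'
from h import *
print(row([.565,-.137,.24]))
E
```

```text
[-175.4, 183.3, -9.7, -0.0, -0.0, 1.5]
```

apply_moves:
  commands:
    - [-175, 183, -10, 0, 0, 1.5]
    - [-175, 183, -10, 0, 0, 1.5]
    - [-175, 183, -10, 0, 0, 1.5]
    - [-175, 183, -10, 0, 0, 1.5]
    - [-175, 183, -10, 0, 0, 1.5]

```text
time: 1.6
tcp_pos: [0.5644, -0.1328, 0.2399]
ee_rot: [-3.141, -0.0, 1.306]
contact_force: [1.4, 0.9, 1.2]
gripper_width: 0.0856
gripper_force: 0.0
```

```bash
python3 - <<'E'
from h import *
o=robot.get_obs();print(o['time'],o['q'],o['tcp_pos'],o['ee_rot']); print(row([.565,-.137,.24]))
C=cam("wrist"); snap("wrist","pics/w1.png"); np.save("w1.npy",np.array(list(C),dtype=object),allow_pickle=True)
print(proj("wrist",[[.602,-.167,.101],[.565,-.137,.157],[.565,-.137,.103]],C))
E
```

```text
1.6 [-2.31215965e-01  3.46830432e-01  6.21037223e-02  1.28683152e+00
  2.64628626e-04  1.60426518e+00] [ 0.56439857 -0.1327817   0.23989285] [-3.14082232e+00 -2.38984919e-04  1.30611131e+00]
[-3.9, 1.7, -0.1, -0.0, -0.0, 0.4]
[[368.12472804 195.69563784]
 [322.04611636 196.10271724]
 [321.69987922 176.47208974]]
```

View pics/w1.png

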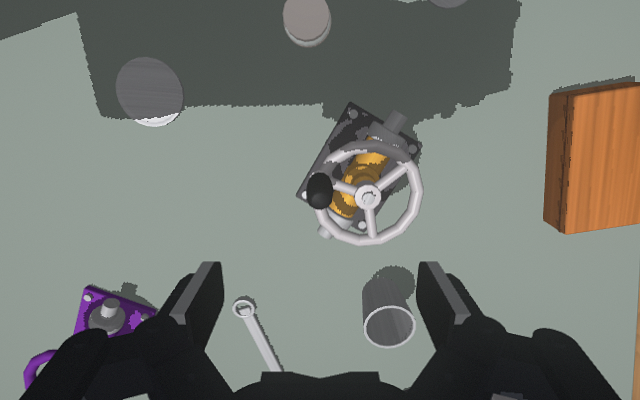

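The wrist view shows the hub at (368,197), matching the prediction (368,196). The handle blob is at about (320,191), left of the hub, and both fingers are clear of everything.

```bash
python3 - <<'E'
from h import *
C=list(np.load("w1.npy",allow_pickle=True)); C=[np.array(c,float) for c in C]
im=cv2.imread("pics/w1.png")[165:220,295:345]
m=(im.max(2)<45).astype(np.uint8); n,l,s,c=cv2.connectedComponentsWithStats(m); k=1+s[1:,4].argmax(); print(s[k],c[k]+[295,165])
u=c[k]+[295,165]
h=at_z("w",(368,197),.102,C); p=at_z("w",u,.130,C); print(h,p,np.hypot(*(p-h)[:2]),np.degrees(np.arctan2(*(p-h)[1::-1])))
p=h+0.048*(p-h)/np.hypot(*(p-h)[:2]);print(p,proj("w",[[*p[:2],.157],[*p[:2],.103]],C))
print(row([p[0],p[1],.15]))
E
```

```text
[ 12   8  26  28 262] [320.54961832 182.04580153]
[ 0.60155432 -0.16785552  0.102     ] [ 0.56470999 -0.13386738  0.13      ] 0.05012681917252123 137.3091027193612
[ 0.56627325 -0.13530946  0.12881199] [[323.08572085 193.66909811]
 [322.56800815 174.39792883]]
[3.7, -4.4, 89.0, 0.3, 0.3, 0.1]
```

apply_moves:
  commands:
    - [3.7, -4.4, 50, 0, 0, 0]
    - [3.7, -4.4, 85, 0, 0, 0]
    - [3.7, -4.4, 110, 0, 0, 0]
    - [3.7, -4.4, 127, 0, 0, 0]
    - [3.7, -4.4, 127, 0, 0, 0]

```text
time: 2.15
tcp_pos: [0.5576, -0.1253, 0.11]
ee_rot: [-3.134, 0.0, 1.307]
contact_force: [0.8, -0.6, 0.1]
gripper_width: 0.0853
gripper_force: 0.0
```

apply_moves:
  commands:
    - [0, 0, 0, 0, 0, 0]
    - [0, 0, 0, 0, 0, 0]
    - [0, 0, 0, 0, 0, 0]

```text
time: 2.45
tcp_pos: [0.5617, -0.1263, 0.1147]
ee_rot: [3.139, -0.0, 1.307]
contact_force: [0.1, -0.4, -0.3]
gripper_width: 0.0852
gripper_force: 0.0
```

```bash
python3 - <<'E'
from h import *
o=robot.get_obs();print(o['tcp_pos'],o['ee_rot'],o['contact_force'])
a=snap("wrist","pics/w2.png");
E
```

```text
[ 0.56174587 -0.1262512   0.11473392] [ 3.13892629e+00 -1.37870141e-04  1.30668085e+00] [ 0.05070691 -0.39406043 -0.33844335]
```

View pics/w2.png

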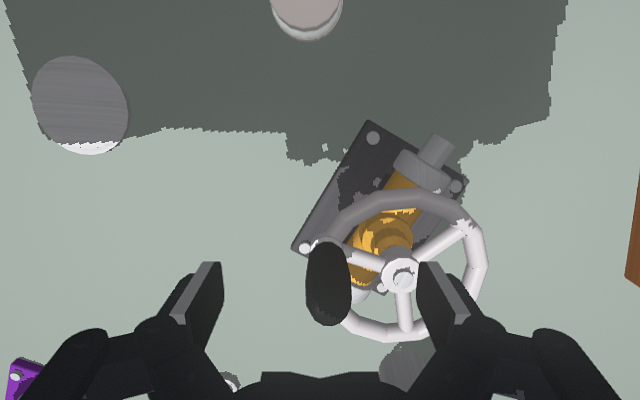

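The handle now spans cols 305–351 and rows 242–326, close to midway between the fingers (pads at x≈205 and 435), and the hub is at (402,277).

```bash
python3 - <<'E'
from h import *
C=cam("wrist")
o=robot.get_obs(); print(o['tcp_pos'])
h=at_z("w",(402,277),.104,C); print("hub",h)
for d in [(0,0),(.004,0),(0,.004),(0,-.004)]:
    p=h[:2]+.048*np.array([np.cos(np.radians(137.5)),np.sin(np.radians(137.5))])+d
    # silhouette of barrel rows/cols
    a=np.linspace(0,6.28,40); P=[[p[0]+r*np.cos(t),p[1]+r*np.sin(t),.13+z] for z,r in((-.027,.009),(0,.0115),(.027,.009)) for t in a]
    q=proj("w",P,C); print(p,q.min(0),q.max(0), row([*p,.112],1.307)[:3])
E
```

```text
[ 0.56161787 -0.12625551  0.114595  ]
hub [ 0.60080123 -0.16691056  0.104     ]
[ 0.56541192 -0.13448223] [308.40253292 228.286958  ] [355.30422515 319.43444039] [-7.0, 5.8, 2.6]
[ 0.56941192 -0.13448223] [316.20170393 226.57720623] [364.61312299 317.41249845] [-5.9, 9.7, 2.6]
[ 0.56541192 -0.13048223] [306.19021269 221.96031439] [353.1230536  311.99055278] [-3.1, 4.8, 2.6]
[ 0.56541192 -0.13848223] [310.5814256  234.52900476] [357.44486722 326.74259095] [-10.8, 6.8, 2.6]
```

apply_moves:
  commands:
    - [-10, 4.5, 2, 0, 0, 0]
    - [-10, 4.5, 2, 0, 0, 0]
    - [-10, 4.5, 2, 0, 0, 0]

```text
time: 2.8
tcp_pos: [0.5625, -0.1374, 0.1114]
ee_rot: [3.141, -0.0, 1.306]
contact_force: [-0.7, 0.3, 0.3]
gripper_width: 0.0854
gripper_force: 0.0
```

apply_moves:
  commands:
    - [0, 0, 0, 0, 0, 0]
    - [0, 0, 0, 0, 0, 0]
    - [0, 0, 0, 0, 0, 0]
    - [0, 0, 0, 0, 0, 0]
    - [0, 0, 0, 0, 0, 0]
  grip: 0
  force: 60

```text
time: 3.3
tcp_pos: [0.5628, -0.137, 0.1116]
ee_rot: [3.141, 0.0, 1.307]
contact_force: [1.3, -0.4, -0.3]
gripper_width: 0.0199
gripper_force: 58.6
```

apply_moves:
  commands:
    - [0, 0, 0, 0, 0, 0]
    - [0, 0, 0, 0, 0, 0]
    - [0, 0, 0, 0, 0, 0]
    - [0, 0, 0, 0, 0, 0]
    - [0, 0, 0, 0, 0, 0]

```text
time: 3.8
tcp_pos: [0.5628, -0.137, 0.1116]
ee_rot: [3.141, -0.0, 1.307]
contact_force: [0.6, -0.6, 3.3]
gripper_width: 0.0191
gripper_force: 58.9
```

```bash
python3 - <<'E'
from h import *
o=robot.get_obs();print(o)
E
```

```text
{'time': 3.8, 'q': array([-2.38777922e-01,  4.08194408e-01, -1.85693531e-01,  9.75997469e-01,
        8.78420871e-05,  1.59615971e+00]), 'joint_vel': array([ 0.00095642,  0.00102627,  0.00171948, -0.00140254,  0.00030786,
        0.00041015]), 'tau': array([-1.03671758e-01, -4.53800404e+01,  2.20786339e+01,  4.71847616e-01,
       -4.81517601e-02,  3.04450848e-03]), 'tcp_pos': array([ 0.56282232, -0.13697244,  0.11159437]), 'ee_rot': array([ 3.14068426e+00, -1.10915284e-04,  1.30665511e+00]), 'contact_force': array([ 0.63822001, -0.55907071,  3.28719214]), 'moment': array([-0.02912948, -0.22866101,  0.00805905]), 'gripper_force': 58.945655323332176, 'gripper_width': 0.01907697316286667}
```

```bash
python3 - <<'E'
from h import *
a=snap("wrist","pics/w3.png"); b=cv2.imread("pics/w3.png"); cv2.imwrite("pics/w3c.png",cv2.resize(b[180:400,200:450],None,fx=2.5,fy=2.5))
E
```

```text
(no output)
```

View pics/w3c.png

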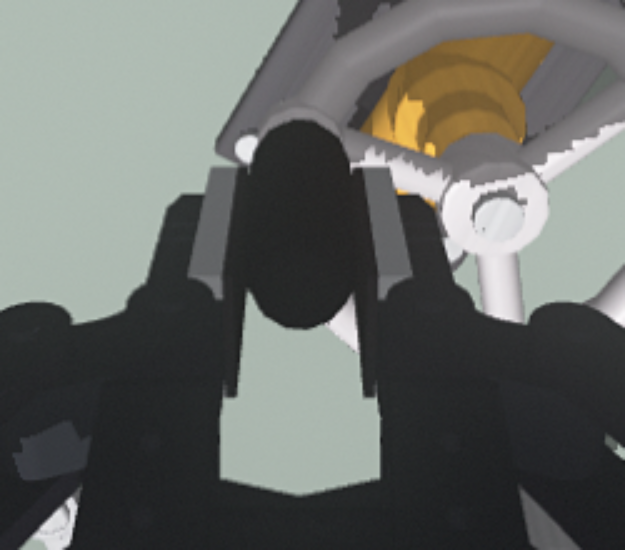

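The handle sits squarely between the pads, and TCP–hub radius is 48.6 mm at 142°, as expected. Next I compute the circle rows in tool axes.

```bash
cat > circ.py <<'E'
import sys, numpy as np
# args: start angle, then target angles (deg, world), constant yaw 74.87
a=np.radians(np.array(sys.argv[1:],float)); r=48.; tx,ty=np.radians([74.87,-15.13])
print([[round(r*(np.cos(t-tx)-np.cos(a[0]-tx)),1),round(r*(np.cos(t-ty)-np.cos(a[0]-ty)),1),0,0,0,0] for t in a[1:]])
E
python3 circ.py 142 134 124 114 102 90; python3 circ.py 90 75 60 45 30 15;python3 circ.py 15 0 -10 -20 -25 -30
```

```text
[[np.float64(6.0), np.float64(3.0), 0, 0, 0, 0], [np.float64(12.8), np.float64(7.9), 0, 0, 0, 0], [np.float64(18.6), np.float64(13.9), 0, 0, 0, 0], [np.float64(24.1), np.float64(22.3), 0, 0, 0, 0], [np.float64(27.7), np.float64(31.7), 0, 0, 0, 0]]
[[np.float64(1.7), np.float64(12.4), 0, 0, 0, 0], [np.float64(0.1), np.float64(24.8), 0, 0, 0, 0], [np.float64(-4.7), np.float64(36.4), 0, 0, 0, 0], [np.float64(-12.3), np.float64(46.4), 0, 0, 0, 0], [np.float64(-22.2), np.float64(54.0), 0, 0, 0, 0]]
[[np.float64(-11.6), np.float64(4.8), 0, 0, 0, 0], [np.float64(-19.8), np.float64(6.3), 0, 0, 0, 0], [np.float64(-28.2), np.float64(6.3), 0, 0, 0, 0], [np.float64(-32.3), np.float64(5.8), 0, 0, 0, 0], [np.float64(-36.4), np.float64(4.9), 0, 0, 0, 0]]
```

apply_moves:
  commands:
    - [6.0, 3.0, 0, 0, 0, 0]
    - [12.8, 7.9, 0, 0, 0, 0]
    - [18.6, 13.9, 0, 0, 0, 0]
    - [24.1, 22.3, 0, 0, 0, 0]
    - [27.7, 31.7, 0, 0, 0, 0]
  force: 80

```text
time: 4.35
tcp_pos: [0.5986, -0.1166, 0.1117]
ee_rot: [-3.138, -0.002, 1.307]
contact_force: [-3.7, 3.0, 8.8]
gripper_width: 0.0192
gripper_force: 79.8
```

apply_moves:
  commands:
    - [1.7, 12.4, 0, 0, 0, 0]
    - [0.1, 24.8, 0, 0, 0, 0]
    - [-4.7, 36.4, 0, 0, 0, 0]
    - [-12.3, 46.4, 0, 0, 0, 0]
    - [-22.2, 54.0, 0, 0, 0, 0]

```text
time: 4.85
tcp_pos: [0.6484, -0.1515, 0.1117]
ee_rot: [3.14, -0.005, 1.309]
contact_force: [1.1, 4.2, 5.2]
gripper_width: 0.0188
gripper_force: 79.4
```

apply_moves:
  commands:
    - [-11.6, 4.8, 0, 0, 0, 0]
    - [-19.8, 6.3, 0, 0, 0, 0]
    - [-28.2, 6.3, 0, 0, 0, 0]
    - [-32.3, 5.8, 0, 0, 0, 0]
    - [-36.4, 4.9, 0, 0, 0, 0]

```text
time: 5.35
tcp_pos: [0.6422, -0.1909, 0.1117]
ee_rot: [3.14, 0.0, 1.306]
contact_force: [4.1, 0.5, 5.0]
gripper_width: 0.019
gripper_force: 79.4
```

```bash
sed -i 's/round(r\*/round(float(r)*/g; s/print(\[\[/print([[/' circ.py; sed -i 's/\[round(float(r)\*(np.cos(t-tx)-np.cos(a\[0\]-tx)),1),round(float(r)\*(np.cos(t-ty)-np.cos(a\[0\]-ty)),1)/[float(round(r*(np.cos(t-tx)-np.cos(a[0]-tx)),1)),float(round(r*(np.cos(t-ty)-np.cos(a[0]-ty)),1))/' circ.py
cat >> h.py <<'E'
def st():
    o=robot.get_obs(); d=o['tcp_pos'][:2]-[.601,-.167]; th=np.arctan2(d[1],d[0]); f=o['contact_force']
    print(round(o['time'],2),'ang',np.degrees(th).round(2),'r',(np.hypot(*d)*1e3).round(2),'z',o['tcp_pos'][2].round(4),'Ft',(f[1]*np.cos(th)-f[0]*np.sin(th)).round(1),'Fr',(f[0]*np.cos(th)+f[1]*np.sin(th)).round(1),'Fz',f[2].round(1),'M',o['moment'].round(2),'q6',o['q'][5].round(2),o['ee_rot'].round(3),o['gripper_width'].round(4))
E
python3 -c "
from h import *
st()"
python3 circ.py -30 -34 -38 -42 -45 -48
```

```text
[[-3.2, -1.0, 0, 0, 0, 0], [-6.3, -2.2, 0, 0, 0, 0], [-9.4, -3.6, 0, 0, 0, 0], [-11.6, -4.8, 0, 0, 0, 0], [-13.7, -6.1, 0, 0, 0, 0]]Traceback (most recent call last):
  File "<string>", line 3, in <module>
    st()
    ~~^^
  File "h.py", line 22, in st
    print(round(o['time'],2),'ang',np.degrees(th).round(2),'r',(np.hypot(*d)*1e3).round(2),'z',o['tcp_pos'][2].round(4),'Ft',(f[1]*np.cos(th)-f[0]*np.sin(th)).round(1),'Fr',(f[0]*np.cos(th)+f[1]*np.sin(th)).round(1),'Fz',f[2].round(1),'M',o['moment'].round(2),'q6',o['q'][5].round(2),o['ee_rot'].round(3),o['gripper_width'].round(4))
                                                                                                                                                                                                                                                                                                                 ^^^^^^^^^^^^^^^^^^^^^^^^
AttributeError: 'float' object has no attribute 'round'
```

apply_moves:
  commands:
    - [-3.2, -1.0, 0, 0, 0, 0]
    - [-6.3, -2.2, 0, 0, 0, 0]
    - [-9.4, -3.6, 0, 0, 0, 0]
    - [-11.6, -4.8, 0, 0, 0, 0]
    - [-13.7, -6.1, 0, 0, 0, 0]

```text
time: 5.85
tcp_pos: [0.6361, -0.1985, 0.1118]
ee_rot: [3.136, -0.009, 1.309]
contact_force: [14.4, 12.4, -0.1]
gripper_width: 0.0189
gripper_force: 78.9
```

```bash
sed -i "s/,o\['gripper_width'\].round(4))/,o['gripper_width'])/" h.py
python3 -c "
from h import *
st()"
python3 circ.py -48 -50 -52 -54 -54 -54;python3 circ.py -54 -56 -58 -60 -60 -60
```

```text
5.85 ang -41.88 r 47.13 z 0.1118 Ft 18.8 Fr 2.4 Fz -0.1 M [ 2.38 -2.9   0.01] q6 1.53 [ 3.136 -0.009  1.309] 0.018885895095220043
[[-1.4, -0.9, 0, 0, 0, 0], [-2.7, -1.9, 0, 0, 0, 0], [-4.1, -2.9, 0, 0, 0, 0], [-4.1, -2.9, 0, 0, 0, 0], [-4.1, -2.9, 0, 0, 0, 0]]
[[-1.3, -1.1, 0, 0, 0, 0], [-2.5, -2.2, 0, 0, 0, 0], [-3.7, -3.4, 0, 0, 0, 0], [-3.7, -3.4, 0, 0, 0, 0], [-3.7, -3.4, 0, 0, 0, 0]]
```

apply_moves:
  commands:
    - [-1.4, -0.9, 0, 0, 0, 0]
    - [-2.7, -1.9, 0, 0, 0, 0]
    - [-2.7, -1.9, 0, 0, 0, 0]
    - [-2.7, -1.9, 0, 0, 0, 0]

```text
time: 6.25
tcp_pos: [0.6361, -0.1984, 0.1118]
ee_rot: [3.133, -0.013, 1.311]
contact_force: [16.0, 13.3, -0.7]
gripper_width: 0.0188
gripper_force: 78.9
```

```bash
python3 -c "
from h import *
st()
import numpy as np
b=cv2.imwrite('pics/w4.png',cv2.resize(robot.grab_frame('wrist')[:,:,::-1][:, 100:540],None,fx=1.3,fy=1.3))"
python3 circ.py -52 -50 -48 -46 -43 -43
```

```text
6.25 ang -41.78 r 47.12 z 0.1118 Ft 20.6 Fr 3.1 Fz -0.7 M [ 2.74 -3.33  0.01] q6 1.52 [ 3.133 -0.013  1.311] 0.018806185733644006
[[1.4, 1.0, 0, 0, 0, 0], [2.7, 1.9, 0, 0, 0, 0], [4.2, 2.8, 0, 0, 0, 0], [6.4, 4.0, 0, 0, 0, 0], [6.4, 4.0, 0, 0, 0, 0]]
```

View pics/w4.png

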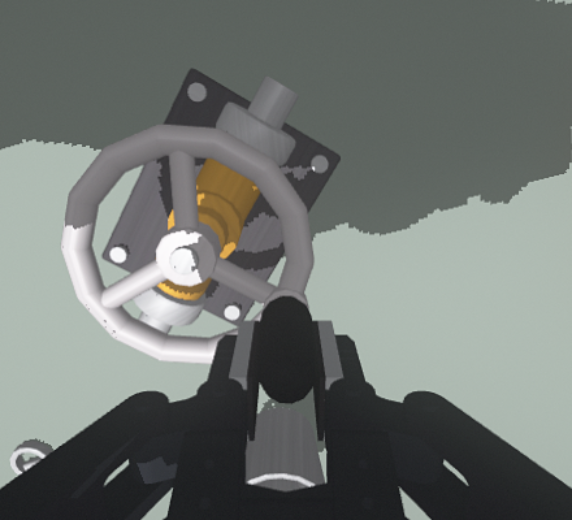

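The wheel is firmly against the stop: the handle holds at −42° with 20 N while the command is 10° past it, and the spoke lies square to the valve body on the +x side. I'll relax the load and record the reference.

apply_moves:
  commands:
    - [1.4, 1.0, 0, 0, 0, 0]
    - [2.7, 1.9, 0, 0, 0, 0]
    - [4.2, 2.8, 0, 0, 0, 0]
    - [6.4, 4.0, 0, 0, 0, 0]
    - [6.4, 4.0, 0, 0, 0, 0]

```text
time: 6.8
tcp_pos: [0.6361, -0.1984, 0.1117]
ee_rot: [3.14, -0.001, 1.307]
contact_force: [4.5, 1.7, 4.4]
gripper_width: 0.0188
gripper_force: 79.5
```

```bash
python3 -c "
from h import *
st(); print(robot.get_obs()['tcp_pos'])"
python3 circ.py -43 -33 -18 -3 12 27
python3 circ.py 27 42 57 72 87 102;python3 circ.py 102 117 132 147 162 177;python3 circ.py 177 192 207 222 237 252; python3 circ.py 252 267 282 297 312 327
```

```text
6.8 ang -41.81 r 47.14 z 0.1117 Ft 4.3 Fr 2.2 Fz 4.4 M [ 0.43 -1.01 -0.  ] q6 1.53 [ 3.140e+00 -1.000e-03  1.307e+00] 0.0187928203654088
[ 0.63614013 -0.19842635  0.11169702]
[[7.7, 3.3, 0, 0, 0, 0], [20.0, 5.5, 0, 0, 0, 0], [32.5, 4.5, 0, 0, 0, 0], [44.3, 0.3, 0, 0, 0, 0], [54.6, -6.8, 0, 0, 0, 0]]
[[8.1, -9.5, 0, 0, 0, 0], [13.5, -20.9, 0, 0, 0, 0], [15.7, -33.2, 0, 0, 0, 0], [14.7, -45.7, 0, 0, 0, 0], [10.5, -57.5, 0, 0, 0, 0]]
[[-7.1, -10.3, 0, 0, 0, 0], [-16.7, -18.4, 0, 0, 0, 0], [-28.0, -23.8, 0, 0, 0, 0], [-40.3, -26.1, 0, 0, 0, 0], [-52.8, -25.0, 0, 0, 0, 0]]
[[-11.8, 4.2, 0, 0, 0, 0], [-22.1, 11.3, 0, 0, 0, 0], [-30.2, 20.9, 0, 0, 0, 0], [-35.6, 32.2, 0, 0, 0, 0], [-37.9, 44.5, 0, 0, 0, 0]]
[[1.0, 12.5, 0, 0, 0, 0], [5.2, 24.3, 0, 0, 0, 0], [12.3, 34.6, 0, 0, 0, 0], [21.9, 42.7, 0, 0, 0, 0], [33.2, 48.1, 0, 0, 0, 0]]
```

apply_moves:
  commands:
    - [7.7, 3.3, 0, 0, 0, 0]
    - [20.0, 5.5, 0, 0, 0, 0]
    - [32.5, 4.5, 0, 0, 0, 0]
    - [44.3, 0.3, 0, 0, 0, 0]
    - [54.6, -6.8, 0, 0, 0, 0]

```text
time: 7.3
tcp_pos: [0.6461, -0.1455, 0.1118]
ee_rot: [3.135, 0.001, 1.306]
contact_force: [8.0, -2.2, 2.6]
gripper_width: 0.0189
gripper_force: 79.3
```

apply_moves:
  commands:
    - [8.1, -9.5, 0, 0, 0, 0]
    - [13.5, -20.9, 0, 0, 0, 0]
    - [15.7, -33.2, 0, 0, 0, 0]
    - [14.7, -45.7, 0, 0, 0, 0]
    - [10.5, -57.5, 0, 0, 0, 0]

```text
time: 7.8
tcp_pos: [0.5901, -0.118, 0.1117]
ee_rot: [3.141, -0.001, 1.308]
contact_force: [3.6, -0.2, 5.5]
gripper_width: 0.0188
gripper_force: 79.7
```

apply_moves:
  commands:
    - [-7.1, -10.3, 0, 0, 0, 0]
    - [-16.7, -18.4, 0, 0, 0, 0]
    - [-28.0, -23.8, 0, 0, 0, 0]
    - [-40.3, -26.1, 0, 0, 0, 0]
    - [-52.8, -25.0, 0, 0, 0, 0]

```text
time: 8.3
tcp_pos: [0.5541, -0.1641, 0.1117]
ee_rot: [3.138, -0.002, 1.307]
contact_force: [10.7, 3.4, 0.1]
gripper_width: 0.019
gripper_force: 79.1
```

```bash
python3 -c "
from h import *
st()"
```

```text
8.3 ang 176.43 r 47.02 z 0.1117 Ft -4.0 Fr -10.5 Fz 0.1 M [ 0.67 -2.28  0.02] q6 1.55 [ 3.138e+00 -2.000e-03  1.307e+00] 0.019042792139490634
```

apply_moves:
  commands:
    - [-11.8, 4.2, 0, 0, 0, 0]
    - [-22.1, 11.3, 0, 0, 0, 0]
    - [-30.2, 20.9, 0, 0, 0, 0]
    - [-35.6, 32.2, 0, 0, 0, 0]
    - [-37.9, 44.5, 0, 0, 0, 0]

```text
time: 8.8
tcp_pos: [0.5845, -0.2093, 0.1116]
ee_rot: [-3.138, -0.007, 1.307]
contact_force: [1.2, 10.2, 11.9]
gripper_width: 0.0188
gripper_force: 80.5
```

apply_moves:
  commands:
    - [1.0, 12.5, 0, 0, 0, 0]
    - [5.2, 24.3, 0, 0, 0, 0]
    - [12.3, 34.6, 0, 0, 0, 0]
    - [21.9, 42.7, 0, 0, 0, 0]
    - [33.2, 48.1, 0, 0, 0, 0]

```text
time: 9.3
tcp_pos: [0.6389, -0.1954, 0.1116]
ee_rot: [-3.14, 0.005, 1.304]
contact_force: [-0.2, -4.0, 7.2]
gripper_width: 0.0188
gripper_force: 80.0
```

```bash
python3 -c "
from h import *
st()"
python3 circ.py 327 342 357 372 387 402; python3 circ.py 402 417 432 447 462 477; python3 circ.py 477 492 507 522 537 552;python3 circ.py 552 567 582 597 612 627;python3 circ.py 627 642 655 665 673 678
```

```text
9.3 ang -36.76 r 47.37 z 0.1116 Ft -3.3 Fr 2.2 Fz 7.2 M [-0.84  0.11 -0.  ] q6 1.54 [-3.14   0.005  1.304] 0.018838867757675536
[[12.3, 2.3, 0, 0, 0, 0], [24.8, 1.2, 0, 0, 0, 0], [36.6, -3.0, 0, 0, 0, 0], [46.9, -10.1, 0, 0, 0, 0], [55.0, -19.6, 0, 0, 0, 0]]
[[5.4, -11.3, 0, 0, 0, 0], [7.6, -23.6, 0, 0, 0, 0], [6.6, -36.1, 0, 0, 0, 0], [2.4, -47.9, 0, 0, 0, 0], [-4.7, -58.3, 0, 0, 0, 0]]
[[-9.5, -8.1, 0, 0, 0, 0], [-20.9, -13.5, 0, 0, 0, 0], [-33.2, -15.7, 0, 0, 0, 0], [-45.7, -14.7, 0, 0, 0, 0], [-57.5, -10.5, 0, 0, 0, 0]]
[[-10.3, 7.1, 0, 0, 0, 0], [-18.4, 16.7, 0, 0, 0, 0], [-23.8, 28.0, 0, 0, 0, 0], [-26.1, 40.3, 0, 0, 0, 0], [-25.0, 52.8, 0, 0, 0, 0]]
[[4.2, 11.8, 0, 0, 0, 0], [10.2, 20.9, 0, 0, 0, 0], [16.2, 26.8, 0, 0, 0, 0], [21.6, 30.7, 0, 0, 0, 0], [25.2, 32.7, 0, 0, 0, 0]]
```

First turn done: −36.8° at 1 turn plus 5°. Now the second.

apply_moves:
  commands:
    - [12.3, 2.3, 0, 0, 0, 0]
    - [24.8, 1.2, 0, 0, 0, 0]
    - [36.6, -3.0, 0, 0, 0, 0]
    - [46.9, -10.1, 0, 0, 0, 0]
    - [55.0, -19.6, 0, 0, 0, 0]

```text
time: 9.8
tcp_pos: [0.6395, -0.1344, 0.1118]
ee_rot: [3.135, -0.002, 1.307]
contact_force: [9.0, 1.7, 3.3]
gripper_width: 0.0186
gripper_force: 79.4
```

apply_moves:
  commands:
    - [5.4, -11.3, 0, 0, 0, 0]
    - [7.6, -23.6, 0, 0, 0, 0]
    - [6.6, -36.1, 0, 0, 0, 0]
    - [2.4, -47.9, 0, 0, 0, 0]
    - [-4.7, -58.3, 0, 0, 0, 0]

```text
time: 10.3
tcp_pos: [0.5778, -0.1231, 0.1117]
ee_rot: [-3.141, -0.001, 1.308]
contact_force: [3.8, -0.3, 5.9]
gripper_width: 0.0191
gripper_force: 79.7
```

apply_moves:
  commands:
    - [-9.5, -8.1, 0, 0, 0, 0]
    - [-20.9, -13.5, 0, 0, 0, 0]
    - [-33.2, -15.7, 0, 0, 0, 0]
    - [-45.7, -14.7, 0, 0, 0, 0]
    - [-57.5, -10.5, 0, 0, 0, 0]

```text
time: 10.8
tcp_pos: [0.5554, -0.1761, 0.1117]
ee_rot: [3.138, -0.005, 1.307]
contact_force: [11.3, 6.4, 0.9]
gripper_width: 0.0184
gripper_force: 79.2
```

apply_moves:
  commands:
    - [-10.3, 7.1, 0, 0, 0, 0]
    - [-18.4, 16.7, 0, 0, 0, 0]
    - [-23.8, 28.0, 0, 0, 0, 0]
    - [-26.1, 40.3, 0, 0, 0, 0]
    - [-25.0, 52.8, 0, 0, 0, 0]

```text
time: 11.3
tcp_pos: [0.5956, -0.2122, 0.1116]
ee_rot: [-3.136, -0.005, 1.307]
contact_force: [-2.1, 9.6, 13.6]
gripper_width: 0.0188
gripper_force: 80.7
```

apply_moves:
  commands:
    - [4.2, 11.8, 0, 0, 0, 0]
    - [10.2, 20.9, 0, 0, 0, 0]
    - [16.2, 26.8, 0, 0, 0, 0]
    - [21.6, 30.7, 0, 0, 0, 0]
    - [25.2, 32.7, 0, 0, 0, 0]

```text
time: 11.8
tcp_pos: [0.6339, -0.2005, 0.1116]
ee_rot: [-3.139, 0.004, 1.305]
contact_force: [-0.9, -2.5, 9.4]
gripper_width: 0.0189
gripper_force: 80.2
```

apply_moves:
  commands:
    - [0, 0, 0, 0, 0, 0]
    - [0, 0, 0, 0, 0, 0]
    - [0, 0, 0, 0, 0, 0]

```text
time: 12.1
tcp_pos: [0.6344, -0.2, 0.1116]
ee_rot: [-3.14, 0.002, 1.305]
contact_force: [0.8, -0.3, 7.8]
gripper_width: 0.0184
gripper_force: 80.0
```

```bash
python3 -c "
from h import *
st(); p=robot.get_obs()['tcp_pos']; print(p, (np.array([.63614,-.19843])-p[:2])*1e3, row([.63614,-.19843,.1117],1.307))"
```

```text
12.1 ang -44.63 r 47.0 z 0.1116 Ft 0.3 Fr 0.7 Fz 7.8 M [-0.18 -0.2   0.03] q6 1.53 [-3.140e+00  2.000e-03  1.305e+00] 0.018421700393876216
[ 0.63444432 -0.2000208   0.11161488] [1.69567708 1.59080333] [2.0, 1.2, -0.1, -0.1, 0.1, -0.1]
```

apply_moves:
  commands:
    - [1.4, 0.9, 0, 0, 0, 0]
    - [2.6, 1.6, 0, 0, 0, 0]
    - [2.6, 1.6, 0, 0, 0, 0]
    - [2.6, 1.6, 0, 0, 0, 0]

```text
time: 12.5
tcp_pos: [0.6361, -0.1985, 0.1117]
ee_rot: [-3.139, 0.003, 1.305]
contact_force: [-1.2, -1.8, 9.4]
gripper_width: 0.0188
gripper_force: 80.1
```

```bash
python3 -c "
from h import *
st(); p=robot.get_obs()['tcp_pos']; print(p, (np.array([.63614,-.19843])-p[:2])*1e3, row([.63614,-.19843,.1117],1.307))"
```

```text
12.5 ang -41.96 r 47.14 z 0.1117 Ft -2.1 Fr 0.3 Fz 9.4 M [-0.48  0.06  0.03] q6 1.54 [-3.139e+00  3.000e-03  1.305e+00] 0.01883290194882019
[ 0.63605306 -0.1985205   0.11165641] [0.08694393 0.09050462] [0.1, 0.1, -0.0, -0.1, 0.2, -0.1]
```

```bash
python3 -c "
from h import *
b=cv2.resize(robot.grab_frame('wrist')[:,:,::-1][:, 100:540],None,fx=1.3,fy=1.3)
a=cv2.imread('pics/w4.png'); 
T=snap('top','pics/top2.png')[:,:,::-1]
o=np.hstack([a[50:400,50:350],b[50:400,50:350]]);cv2.imwrite('pics/cmp.png',np.vstack([o,cv2.resize(T[60:320,100:560],(600,339))])[:600*2]) 
c=cv2.imread('pics/cmp.png'); cv2.imwrite('pics/cmp.png',cv2.resize(c,None,fx=.87,fy=.87)); st()"
```

```text
12.6 ang -41.94 r 47.15 z 0.1116 Ft -0.4 Fr 1.4 Fz 7.9 M [-0.41  0.06  0.04] q6 1.54 [-3.139e+00  3.000e-03  1.305e+00] 0.01903986238657489
```

View pics/cmp.png

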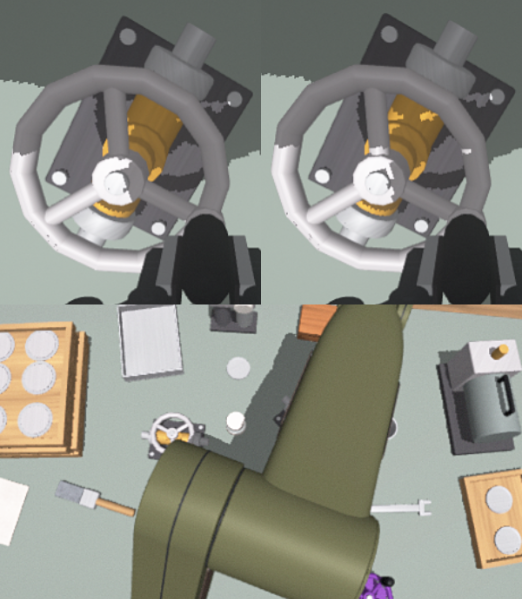

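The wheel and spokes match the closed-stop picture in the side-by-side, now two full turns open. The handle is still gripped and the bystanders I can see haven't moved. Handing in.

```bash
python3 -c "
from h import *
print(robot.finish_job())"
```

```text
the job is handed in; nothing more can be done
None
```

The valve with the black handle was turned clockwise to its stop, then backed off two full turns (measured within about 0.2° of the stop position). The job was handed in at about 12.6 s with the handle still gripped; I touched nothing else, though the arm hid part of the bench in the last picture.

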